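Sort and lock-stack the pencil parts boxes by weight

ROBOT

A 6-joint arm with a two-finger parallel gripper is mounted at the origin on the work surface. World frame = base frame: x ahead of the robot, y to its left, z up, the work surface at z = 0. Lengths are in m, angles in rad, forces in N, time in s.
With the tool pointing down it reaches from about 0.425 to 0.95 m from the base axis. Payload 3.5 kg.
Tool frame: the origin (TCP) lies between the finger pads; the fingertips stand 14 mm ahead of it and the grasp point (between the pads) lies 5 mm behind it (ctrl.tip_extent is the distance from the TCP to the fingertips, in m); x points along the fingers, z is the direction in which the jaws open and shut, and the axes are right-handed (so a half turn about x gives the same grasp; the last joint's range is limited). The gripper opens to 85 mm and grips with 20 to 120 N. Pads are 22 mm wide; open, the fingers measure 114 mm over their backs; the gripper's body (76 mm by 85 mm) begins 54 mm behind the grasp point. The pads swing forward as they close: fully open they stand 13 mm farther back than shut.
Start: joints at [1.061, 0.286, 1.577, -0, 1.279, -0.15], TCP at [0.238, 0.632, 0.245] pointing down, gripper open.
Joint ranges: [-2.77, 2.77], [-0.9, 2.22], [0.21, 2.48], [-1.53, 4.67], [0.24, 2.81], [-2.84, 2.84]. Speed limits (rad/s): [2.79, 2.79, 3.14, 3.14, 3.14, 3.14].

INTERFACE

Orientations are given as a unit quaternion [x, y, z, w].
In Python, from plant import ctrl gives the robot as it stands.
- The arm moves only by the tool move_arm, never from a script. Its argument "commands" is one flat list of numbers, 4 for each row, row after row: the shift along the tool's x, y, z in units of 25 mm (1.0 is 25 mm), then the turn about the tool's x in units of 5 degrees (1.0 is 5 degrees). A call has 1 to 20 rows; each row shifts and turns the commanded pose from where the row before left it, along the tool's axes as they then stand; what a row does not reach is not made up. A row lasts 1/8 s, in which the tool goes at most 62.5 mm and 10.7 degrees, less where a joint would pass 70% of its speed; a pose out of reach is approached as far as the arm can. A call is refused whole if a number of a shift passes 1 or a number of a turn 1, either way. A call with a gripper value outside its range is refused whole. "jaw" is the finger opening in mm, from 0 to 85.4, set as the call begins (left out, the last holds). The fingers move at their own pace and stop on an object; "force" is the grip in N (left out, the last holds). Time passes only in rows, so rows that do not move let the fingers close. It gives the time, the measured TCP pose, the force and the opening at its end, in the units of the state.
- ctrl.get_state(): the state, without advancing time (a new reading comes with each control period).
- ctrl.read_camera(name): name is "side" or "top"; returns the picture (400x640x3 uint8, red, green, blue); there is no depth.
- ctrl.get_calibration(name): a dict with "camera_matrix" (3x3 intrinsics, pixels), "k1" (the pictures are not rectified: a ray, as slopes to the right and down, at radius r is drawn at 1 + k1 r^2 times it, then the intrinsics apply), "camera_from_world" (4x4, takes a point from world to camera coordinates). Camera axes: x right, y down, z forward; pixel columns grow to the right and rows downward; lengths in m; the calibration is good to about 2 mm. A picture is of the moment at which its call begins. get_calibration takes no time and is no camera call.
- ctrl.sign_off(): hands the job in, once; it reports no verdict.
The state is a dict: "time": time; "qpos": joint angles; "dq": joint speeds; "joint_efforts": joint torques, N m; "eef_pos": TCP position; "tcp_rot": TCP orientation; "contact_force": force on the tool from outside, world axes, zero at the start; "wrist_torque": the same for the moment, N m; "opening": opening from 0.0 (shut) to 1.0 (fully open).
Only numpy, scipy, OpenCV 4.12 (cv2) and the standard library are available. Lean on these libraries where they do the work, as an engineer would, in place of code of your own. Each camera call takes 0.05 s, during which the arm holds its last target.

TASK

The lidded pencil-parts boxes all look alike, but some are loaded and some are empty: feel each one's weight, stack every loaded box on the rectangular base and every empty one on the round base, each pressed fully down so that its recesses lock over the lugs below. Top the loaded stack with the wooden cover, locked on in the same way, and leave the resin grip, cone tips and hex wrench where they are.

Things in the scene. Friction and masses are not known exactly. Their poses are not given: they have to be found in the camera images.
- square_dock: rectangular dark wooden stacking base, fixed, 124 x 84, 12 thick, with two lugs on top at x = +28 and -28 on its x axis, each a round stud 18 wide up to 6, then tapering to 11 at its top, 10 high; origin: centre of its underside, z up; a box locked on it has its underside 12 above the origin, the next 52, the next 92
- round_dock: round dark wooden stacking base, fixed, 124 across, 12 thick, with two lugs on top at x = +28 and -28 on its x axis, each a round stud 18 wide up to 6, then tapering to 11 at its top, 10 high; origin: centre of its underside; the same heights
- box_a: look-alike lidded plywood box (may be absent), 96 long (own x), 56 wide, 40 high to its fixed lid; on the lid two lugs like the docks'; under it two square recesses 21 wide, 12 deep, that drop over lugs below with 1.5 play, either end first. Origin: centre of underside. Loaded (550 to 650 g) or empty (110 to 130 g), told only by weight. Grasp across its width
- box_b: look-alike lidded plywood box (may be absent), 96 long (own x), 56 wide, 40 high to its fixed lid; on the lid two lugs like the docks'; under it two square recesses 21 wide, 12 deep, that drop over lugs below with 1.5 play, either end first. Origin: centre of underside. Loaded (550 to 650 g) or empty (110 to 130 g), told only by weight. Grasp across its width
- box_c: look-alike lidded plywood box (may be absent), 96 long (own x), 56 wide, 40 high to its fixed lid; on the lid two lugs like the docks'; under it two square recesses 21 wide, 12 deep, that drop over lugs below with 1.5 play, either end first. Origin: centre of underside. Loaded (550 to 650 g) or empty (110 to 130 g), told only by weight. Grasp across its width
- box_d: look-alike lidded plywood box (may be absent), 96 long (own x), 56 wide, 40 high to its fixed lid; on the lid two lugs like the docks'; under it two square recesses 21 wide, 12 deep, that drop over lugs below with 1.5 play, either end first. Origin: centre of underside. Loaded (550 to 650 g) or empty (110 to 130 g), told only by weight. Grasp across its width
- box_e: look-alike lidded plywood box (may be absent), 96 long (own x), 56 wide, 40 high to its fixed lid; on the lid two lugs like the docks'; under it two square recesses 21 wide, 12 deep, that drop over lugs below with 1.5 play, either end first. Origin: centre of underside. Loaded (550 to 650 g) or empty (110 to 130 g), told only by weight. Grasp across its width
- cover: wooden stack cover, 150 g, a plate 96 (own x) x 56 x 16 thick with the same two recesses below, and a grip bar on top, 60 long (own x), 18 wide, reaching from 16 to 42 above the underside; no lugs. Origin: centre of the underside
- resin_grip: amber resin pencil grip standing on end, 17 wide, 34 high; a bystander; origin: underside
- tip_1: nickel cone tip, 14 wide, 24 high, standing; a bystander; origin: underside
- tip_2: nickel cone tip, 14 wide, 24 high, standing; a bystander; origin: underside
- hex_wrench: brass hex wrench lying flat, 62 long, 5 thick; a bystander; origin: underside
Not all that is in view belongs to the job. Leave any purple look-alike of the square_dock alone.

How it is judged:
At the end, for the whole second after the job is handed in: Loaded boxes are stacked on the rectangular base under the cover, empty ones on the round base (as the weight on each base shows); each is locked over the lugs below (height within 3 mm, 9 mm of the base's centre, long axis within 0.25 rad of the base's, tilt under 0.06 rad) and at rest (((horizontal distance between box_a and square_dock below 0.009 m and angle between the x axis of box_a and the x axis of square_dock, either way round below 0.25 rad and angle between box_a's own z axis and vertical below 0.06 rad and linear speed of box_a below 0.02 m/s and (z of box_a in the frame of square_dock between 0.009 and 0.015 m or z of box_a in the frame of square_dock between 0.049 and 0.055 m or z of box_a in the frame of square_dock between 0.089 and 0.095 m)) or (horizontal distance between box_a and round_dock below 0.009 m and angle between the x axis of box_a and the x axis of round_dock, either way round below 0.25 rad and angle between box_a's own z axis and vertical below 0.06 rad and linear speed of box_a below 0.02 m/s and (z of box_a in the frame of round_dock between 0.009 and 0.015 m or z of box_a in the frame of round_dock between 0.049 and 0.055 m))) and ((horizontal distance between box_b and square_dock below 0.009 m and angle between the x axis of box_b and the x axis of square_dock, either way round below 0.25 rad and angle between box_b's own z axis and vertical below 0.06 rad and linear speed of box_b below 0.02 m/s and (z of box_b in the frame of square_dock between 0.009 and 0.015 m or z of box_b in the frame of square_dock between 0.049 and 0.055 m or z of box_b in the frame of square_dock between 0.089 and 0.095 m)) or (horizontal distance between box_b and round_dock below 0.009 m and angle between the x axis of box_b and the x axis of round_dock, either way round below 0.25 rad and angle between box_b's own z axis and vertical below 0.06 rad and linear speed of box_b below 0.02 m/s and (z of box_b in the frame of round_dock between 0.009 and 0.015 m or z of box_b in the frame of round_dock between 0.049 and 0.055 m))) and ((horizontal distance between box_c and square_dock below 0.009 m and angle between the x axis of box_c and the x axis of square_dock, either way round below 0.25 rad and angle between box_c's own z axis and vertical below 0.06 rad and linear speed of box_c below 0.02 m/s and (z of box_c in the frame of square_dock between 0.009 and 0.015 m or z of box_c in the frame of square_dock between 0.049 and 0.055 m or z of box_c in the frame of square_dock between 0.089 and 0.095 m)) or (horizontal distance between box_c and round_dock below 0.009 m and angle between the x axis of box_c and the x axis of round_dock, either way round below 0.25 rad and angle between box_c's own z axis and vertical below 0.06 rad and linear speed of box_c below 0.02 m/s and (z of box_c in the frame of round_dock between 0.009 and 0.015 m or z of box_c in the frame of round_dock between 0.049 and 0.055 m))) and ((horizontal distance between box_d and square_dock below 0.009 m and angle between the x axis of box_d and the x axis of square_dock, either way round below 0.25 rad and angle between box_d's own z axis and vertical below 0.06 rad and linear speed of box_d below 0.02 m/s and (z of box_d in the frame of square_dock between 0.009 and 0.015 m or z of box_d in the frame of square_dock between 0.049 and 0.055 m or z of box_d in the frame of square_dock between 0.089 and 0.095 m)) or (horizontal distance between box_d and round_dock below 0.009 m and angle between the x axis of box_d and the x axis of round_dock, either way round below 0.25 rad and angle between box_d's own z axis and vertical below 0.06 rad and linear speed of box_d below 0.02 m/s and (z of box_d in the frame of round_dock between 0.009 and 0.015 m or z of box_d in the frame of round_dock between 0.049 and 0.055 m))) and ((horizontal distance between box_e and square_dock below 0.009 m and angle between the x axis of box_e and the x axis of square_dock, either way round below 0.25 rad and angle between box_e's own z axis and vertical below 0.06 rad and linear speed of box_e below 0.02 m/s and (z of box_e in the frame of square_dock between 0.009 and 0.015 m or z of box_e in the frame of square_dock between 0.049 and 0.055 m or z of box_e in the frame of square_dock between 0.089 and 0.095 m)) or (horizontal distance between box_e and round_dock below 0.009 m and angle between the x axis of box_e and the x axis of round_dock, either way round below 0.25 rad and angle between box_e's own z axis and vertical below 0.06 rad and linear speed of box_e below 0.02 m/s and (z of box_e in the frame of round_dock between 0.009 and 0.015 m or z of box_e in the frame of round_dock between 0.049 and 0.055 m))) and ((horizontal distance between cover and square_dock below 0.009 m and angle between the x axis of cover and the x axis of square_dock, either way round below 0.25 rad and angle between cover's own z axis and vertical below 0.06 rad and linear speed of cover below 0.02 m/s and z of cover in the frame of square_dock between 0.049 and 0.055 m and contact force between square_dock and anything else above 4.8 N) or (horizontal distance between cover and square_dock below 0.009 m and angle between the x axis of cover and the x axis of square_dock, either way round below 0.25 rad and angle between cover's own z axis and vertical below 0.06 rad and linear speed of cover below 0.02 m/s and z of cover in the frame of square_dock between 0.089 and 0.095 m and contact force between square_dock and anything else above 10.8 N) or (horizontal distance between cover and square_dock below 0.009 m and angle between the x axis of cover and the x axis of square_dock, either way round below 0.25 rad and angle between cover's own z axis and vertical below 0.06 rad and linear speed of cover below 0.02 m/s and z of cover in the frame of square_dock between 0.129 and 0.135 m and contact force between square_dock and anything else above 16.7 N)) and contact force between round_dock and anything else below 4 N); the robot touches nothing.
It fails at once if a bystander (resin grip, cone tip, hex wrench) is moved more than 6 cm (distance of any of resin_grip, tip_1, tip_2, hex_wrench from where it was at the start of the episode above 0.06 m).
Of box_a, box_b, box_c, box_d, box_e only 4 to 5 are there at a start; the rules pass over those that are not, and their reading is None.
At some moment in a run one of box_a, box_b, box_c, box_d, box_e, cover may be knocked a few centimetres aside while the robot is not near it.
It also fails if it takes over 210 s, if anything falls off the work surface, if the arm or the gripper's body presses on something with over 40 N, if the wrist force passes 120 N, or if a joint passes its speed limit or range.

## Working session

There is one attempt and no reset: what is moved stays moved. The work goes in short steps, Python scripts to look and compute and a tool call to move; the robot and the scene stay as the last step left them, time stands still between calls to the robot, and variables do not carry over. Pictures are saved under pics/ and viewed, and the job is handed in when it is done.

Besides the shell and the picture viewer there is one more tool, called after "Call:" by a JSON object that holds its "method" and its "body", one argument or row to a line. move_arm: Moves the arm, as the interface text tells. Its arguments: {"type":"object","properties":{"commands":{"type":"array"},"jaw":{"type":"number"},"force":{"type":"number"}},"required":["commands"]}

```bash
ls; mkdir -p pics
python3 - <<'E'
from plant import ctrl
import cv2
for n in("top","side"):
    im=ctrl.read_camera(n); cv2.imwrite(f"pics/{n}0.png",im[:,:,::-1])
    c=ctrl.get_calibration(n);print(n,c)
print(ctrl.get_state(),ctrl.tip_extent)
E
```

```text
pics
top {'camera_matrix': array([[475.07754842,   0.        , 319.35594596],
       [  0.        , 475.07754842, 198.85598011],
       [  0.        ,   0.        ,   1.        ]]), 'k1': 0.01066348124788917, 'camera_from_world': array([[-0.02644353, -0.99951509, -0.01644164,  0.03490517],
       [-0.98415964,  0.02891449, -0.17491071,  0.52853766],
       [ 0.1753013 ,  0.01155594, -0.98444701,  1.07739578],
       [ 0.        ,  0.        ,  0.        ,  1.        ]])}
side {'camera_matrix': array([[444.53970315,   0.        , 321.30986262],
       [  0.        , 444.53970315, 201.14672052],
       [  0.        ,   0.        ,   1.        ]]), 'k1': -0.09807095702988257, 'camera_from_world': array([[ 0.77372012, -0.63331661, -0.01634762, -0.39070759],
       [-0.47394445, -0.56150718, -0.67829666,  0.28719281],
       [ 0.42039724,  0.53255963, -0.73460629,  0.88640612],
       [ 0.        ,  0.        ,  0.        ,  1.        ]])}
{'time': 0.1, 'qpos': array([ 1.06100071e+00,  2.87124734e-01,  1.57806836e+00, -4.37508224e-06,
        1.27862897e+00, -1.49989718e-01]), 'dq': array([-7.29558393e-04, -2.74845380e-04, -3.17339999e-03, -8.41065634e-04,
       -4.04568217e-05,  1.98196481e-04]), 'joint_efforts': array([-8.66057485e-05, -4.07290506e+01, -2.93701887e+01, -1.48755971e-04,
        3.36682366e-03,  1.72032168e-05]), 'eef_pos': array([0.23733992, 0.63127155, 0.24403326]), 'tcp_rot': array([-0.40281168,  0.58210416,  0.40211553,  0.58068977]), 'contact_force': array([ 0.10110854, -0.0874573 ,  0.04197093]), 'wrist_torque': array([ 0.0308237 ,  0.00589962, -0.0148629 ]), 'opening': 0.9990255054069804} 0.014
```

View pics/top0.png

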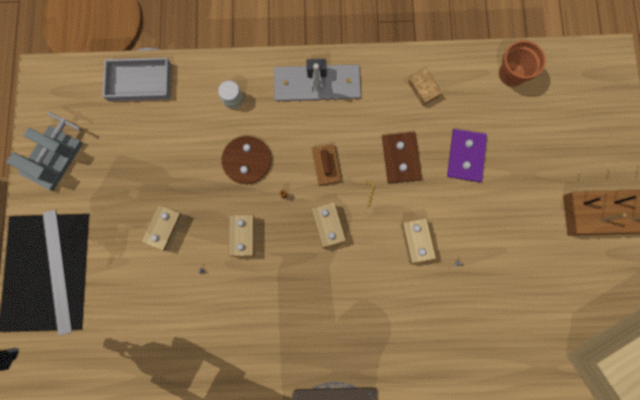

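View pics/side0.png

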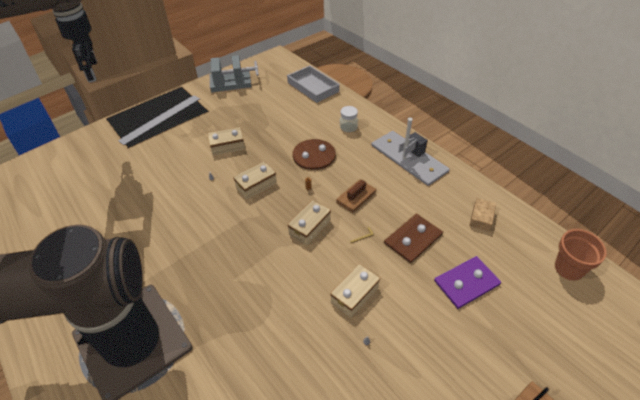

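Top view: boxes at about (161,229), (241,236), (329,225) and (420,241). The round dock is at (246,160) and the cover at (326,164). The brown rectangular dock is at (402,157), and its purple look-alike at (467,155) is to be left alone. The bystanders are the resin grip (284,194), the tips (201,270) and (459,262), and the wrench (370,195). I'll enlarge it.

```bash
cat > h.py <<'E'
from plant import ctrl
import cv2, numpy as np
from scipy.spatial.transform import Rotation as R
def grab(n,fn=None):
    im=ctrl.read_camera(n)[:,:,::-1].copy()
    if fn: cv2.imwrite(f"pics/{fn}.png",im)
    return im
def crop(im,u,v,w,h,k,fn):
    c=cv2.resize(im[v:v+h,u:u+w],None,fx=k,fy=k,interpolation=cv2.INTER_CUBIC)
    # ticks
    for x in range(0,w,10): cv2.putText(c,str(u+x),(x*k,8),0,.3,(0,0,255),1); cv2.line(c,(x*k+k//2,10),(x*k+k//2,14),(0,0,255),1)
    for y in range(0,h,10): cv2.putText(c,str(v+y),(0,y*k+k//2+4),0,.3,(0,0,255),1)
    cv2.imwrite(f"pics/{fn}.png",c)
def p2w(n,u,v,z):
    c=ctrl.get_calibration(n);K=c["camera_matrix"];T=c["camera_from_world"]
    d=np.array([(u-K[0,2])/K[0,0],(v-K[1,2])/K[1,1]]);s=d.copy()
    for _ in range(20): s=d/(1+c["k1"]*(s@s))
    o=-T[:3,:3].T@T[:3,3]; r=T[:3,:3].T@np.array([s[0],s[1],1])
    return o+r*(z-o[2])/r[2]
def w2p(n,p):
    c=ctrl.get_calibration(n);K=c["camera_matrix"];T=c["camera_from_world"]
    q=T[:3,:3]@np.array(p)+T[:3,3];s=q[:2]/q[2];s=s*(1+c["k1"]*(s@s))
    return s*K[0,0]+K[:2,2]
def pair(n,a,b,z):
    A=p2w(n,*a,z);B=p2w(n,*b,z);d=A-B
    return np.round((A+B)/2,4)[:2],round(float(np.linalg.norm(d)),4),round(float(np.arctan2(d[1],d[0])%np.pi),3)
def state():
    s=ctrl.get_state();M=R.from_quat(s["tcp_rot"]).as_matrix()
    return s,M
E
python3 - <<'E'
from h import *
t=cv2.imread("pics/top0.png");s=cv2.imread("pics/side0.png")
crop(t,135,125,155,145,5,"c1");crop(t,290,125,155,145,5,"c2")
E
```

```text
(no output)
```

View pics/c1.png

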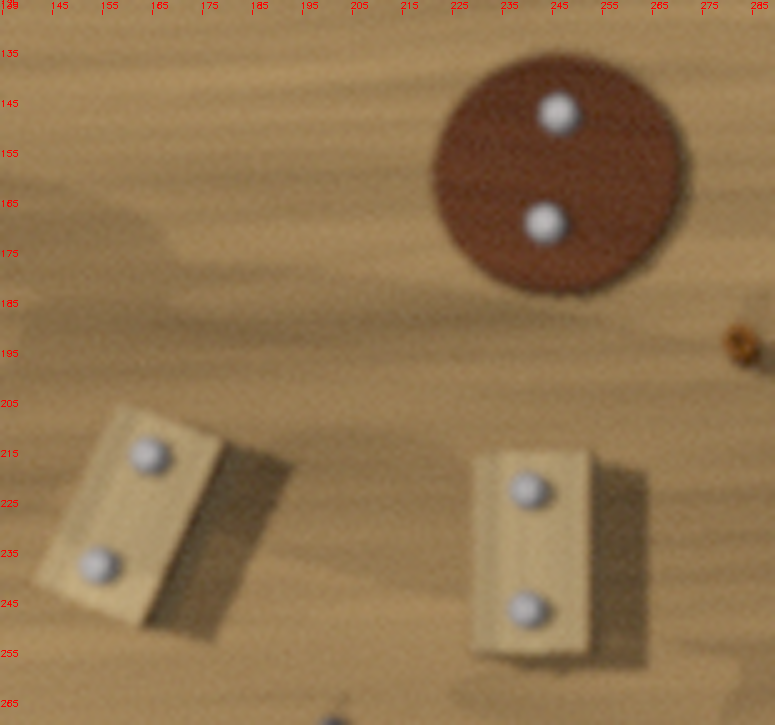

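View pics/c2.png

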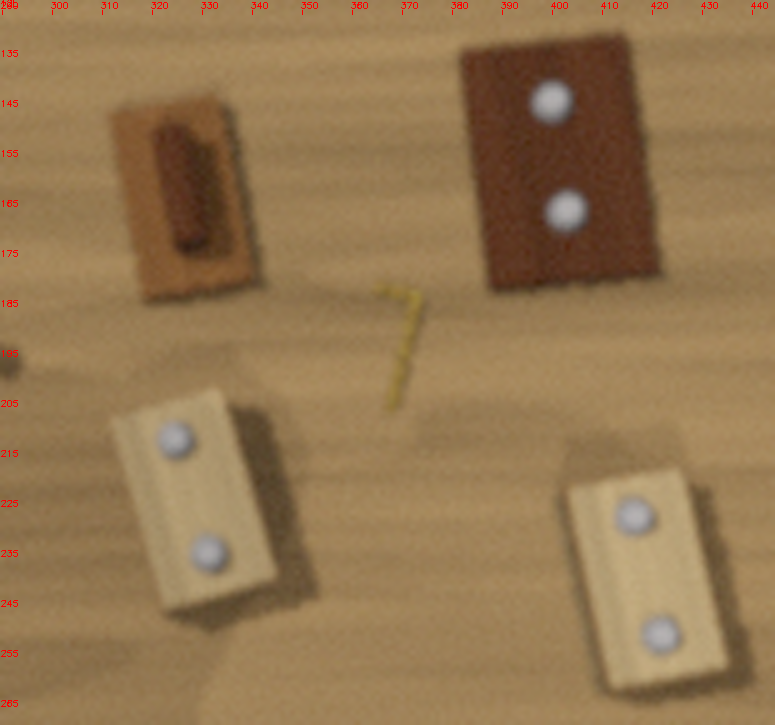

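```bash
cat >> h.py <<'E'
def lugs(im,n,pts,r=6):
    out=[]
    hsv=cv2.cvtColor(im,cv2.COLOR_BGR2HSV).astype(int)
    f=im.astype(int); sat=f.max(2)-f.min(2)
    out=[]
    for u,v in pts:
        u0,v0=int(round(u)),int(round(v))
        ys,xs=np.mgrid[v0-r:v0+r+1,u0-r:u0+r+1]
        w=np.clip(38-sat[v0-r:v0+r+1,u0-r:u0+r+1],0,20)*(f[v0-r:v0+r+1,u0-r:u0+r+1].max(2)>90)*((xs-u)**2+(ys-v)**2<=r*r)
        out.append(((xs*w).sum()/w.sum(),(ys*w).sum()/w.sum()))
    return out
E
python3 - <<'E'
from h import *
t=cv2.imread("pics/top0.png");s=cv2.imread("pics/side0.png")
T={'round':((246.2,147.2),(243.4,169),.0165),'sq':((400,145),(403,167),.0165),
'b1':((164.6,216),(154.7,238),.0445),'b2':((240.6,223),(240.4,247),.0445),'b3':((325,213),(331.6,235.6),.0445),'b4':((416.8,228.3),(422,252),.0445)}
for k,(a,b,z) in T.items():
    l=lugs(t,"top",[a,b]); m=pair("top",*l,z)
    A=p2w("top",*l[0],z);B=p2w("top",*l[1],z)
    sp=[w2p("side",A),w2p("side",B)]; l2=lugs(s,"side",sp)
    print(k,np.round(l,1).tolist(),*m,'SIDE',np.round(sp,1).tolist(),np.round(l2,1).tolist(),*pair("side",*l2,z))
crop(s,200,120,260,200,3,"s1")
# cover bar top z=.042 corners
E
```

```text
round [[246.1, 147.1], [243.5, 169.1]] [0.6426 0.2022] 0.0565 3.026 SIDE [[322.0, 147.1], [305.0, 154.5]] [[321.9, 147.2], [305.0, 154.6]] [0.6423 0.202 ] 0.0563 3.036
sq [[399.9, 144.9], [402.9, 166.8]] [ 0.6366 -0.1843] 0.056 0.074 SIDE [[421.1, 227.7], [406.3, 240.7]] [[421.1, 227.9], [406.2, 240.9]] [ 0.636  -0.1846] 0.0559 0.07
b1 [[164.5, 215.8], [154.5, 237.7]] [0.4742 0.3986] 0.0557 2.735 SIDE [[234.3, 132.5], [215.0, 136.2]] [[234.2, 132.3], [214.8, 136.0]] [0.4743 0.3995] 0.0561 2.734
b2 [[240.3, 222.7], [240.1, 246.5]] [0.4501 0.208 ] 0.0561 3.137 SIDE [[263.0, 168.3], [245.0, 177.9]] [[262.9, 168.2], [244.8, 177.9]] [0.4499 0.2086] 0.0564 3.141
b3 [[324.7, 212.6], [331.3, 235.3]] [0.4695 0.0014] 0.0558 0.252 SIDE [[316.1, 208.2], [301.8, 222.8]] [[315.9, 208.1], [301.7, 222.8]] [0.4693 0.0016] 0.056 0.26
b4 [[416.4, 228.0], [421.8, 251.6]] [ 0.4263 -0.2092] 0.056 0.161 SIDE [[363.7, 275.4], [346.9, 292.8]] [[363.5, 275.4], [346.6, 292.8]] [ 0.426 -0.209] 0.0561 0.158
```

View pics/s1.png

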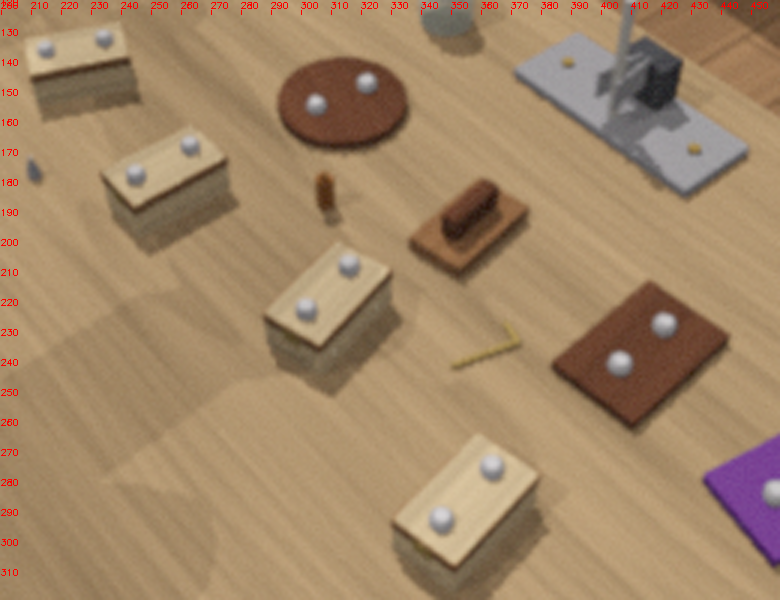

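```bash
cat >> h.py <<'E'
def plan(x,y,z,ang=None):
    s,M=state(); p=s["eef_pos"]; d=np.array([x,y,z])-p
    yax=np.arctan2(M[1,1],M[0,1])
    print("t",round(s["time"],2),"p",np.round(p,4),"yaw y-axis",round(yax,3),"F",np.round(s["contact_force"],2),"op",round(s["opening"],3),"q6",round(s["qpos"][5],2))
    if ang is None: turn=0
    else:
        turn=-(((ang-yax)+np.pi/2)%np.pi-np.pi/2)   # about tool x (down)
    print(" turn first: units",round(np.degrees(turn)/5,3))
    M2=M@R.from_rotvec([turn,0,0]).as_matrix()
    print(" then shift (tool x,y,z units):",np.round(M2.T@d/.025,2), "  | shift w/o turn:",np.round(M.T@d/.025,2), "world mm",np.round(d*1000,1),"tilt",round(M[2,0],4))
E
python3 -c "
from h import *
plan(.4742,.399,.022,2.735)"
```

```text
t 0.1 p [0.2373 0.6313 0.244 ] yaw y-axis 2.782 F [ 0.1  -0.09  0.04] op 0.999 q6 -0.15
 turn first: units 0.536
 then shift (tool x,y,z units): [  8.89 -12.38  -4.77]   | shift w/o turn: [  8.89 -12.14  -5.34] world mm [ 236.9 -232.3 -222. ] tilt -1.0
```

Call:
{"method": "move_arm", "body": {
  "commands": [0,0,0,0.54,0.4,-0.95,-0.365,0,0.4,-0.95,-0.365,0,0.4,-0.95,-0.365,0,0.4,-0.95,-0.365,0,0.4,-0.95,-0.365,0,0.4,-0.95,-0.365,0,0.4,-0.95,-0.365,0,0.4,-0.95,-0.365,0,0.4,-0.95,-0.365,0,0.4,-0.95,-0.365,0,0.4,-0.95,-0.365,0,0.4,-0.95,-0.365,0,0.4,-0.95,-0.365,0,0,0,0,0,0,0,0,0],
  "jaw": 85,
  "force": 40
}}

```text
time: 2.1
eef_pos: [0.474, 0.4001, 0.115]
tcp_rot: [-0.388, 0.591, 0.389, 0.591]
contact_force: [0.2, 0.0, 0.2]
opening: 0.994
```

```bash
python3 -c "
from h import *
plan(.4742,.399,.022,2.735)"
```

```text
t 2.1 p [0.474  0.4001 0.115 ] yaw y-axis 2.734 F [0.19 0.02 0.18] op 0.994 q6 -0.63
 turn first: units -0.009
 then shift (tool x,y,z units): [ 3.72 -0.03 -0.04]   | shift w/o turn: [ 3.72 -0.03 -0.04] world mm [  0.2  -1.1 -93. ] tilt -1.0
```

Call:
{"method": "move_arm", "body": {
  "commands": [0.93,-0.03,-0.04,0,0.93,0,0,0,0.93,0,0,0,0.93,0,0,0,0,0,0,0]
}}

```text
time: 2.72
eef_pos: [0.4724, 0.3991, 0.0205]
tcp_rot: [-0.389, 0.592, 0.389, 0.589]
contact_force: [0.4, -0.0, 0.2]
opening: 0.995
```

Call:
{"method": "move_arm", "body": {
  "commands": [0,0,0,0,0,0,0,0,0,0,0,0,0,0,0,0,0,0,0,0,0,0,0,0],
  "jaw": 40,
  "force": 50
}}

```text
time: 3.48
eef_pos: [0.4753, 0.4001, 0.0243]
tcp_rot: [-0.389, 0.59, 0.389, 0.591]
contact_force: [-2.1, -1.6, 6.4]
opening: 0.647
```

Call:
{"method": "move_arm", "body": {
  "commands": [-0.3,0,0,0,-0.5,0,0,0,-0.5,0,0,0,0,0,0,0,0,0,0,0,0,0,0,0]
}}

```text
time: 4.22
eef_pos: [0.474, 0.3991, 0.0541]
tcp_rot: [-0.389, 0.591, 0.389, 0.59]
contact_force: [-0.9, 0.5, -6.3]
opening: 0.643
```

```bash
python3 -c "
from h import *
plan(.4742,.399,.22,2.735)"
```

```text
t 4.22 p [0.474  0.3991 0.0541] yaw y-axis 2.735 F [-0.89  0.46 -6.29] op 0.643 q6 -0.63
 turn first: units -0.004
 then shift (tool x,y,z units): [-6.63 -0.   -0.01]   | shift w/o turn: [-6.63 -0.   -0.01] world mm [ 2.000e-01 -1.000e-01  1.659e+02] tilt -1.0
```

Call:
{"method": "move_arm", "body": {
  "commands": [-0.9,0,0,0,-0.9,0,0,0,-0.9,0,0,-1,-0.9,0,0,-1,0,0,0,-1,0,0,0,-1,0,0,0,-1,0,0,0,-0.5,0,0,0,0]
}}

```text
time: 5.35
eef_pos: [0.4741, 0.3992, 0.1441]
tcp_rot: [-0.518, 0.482, 0.518, 0.481]
contact_force: [0.3, -0.5, -5.7]
opening: 0.647
```

```bash
python3 -c "
from h import *
plan(.6363,-.1845,.15,.072)"
```

```text
t 5.35 p [0.4741 0.3992 0.1441] yaw y-axis -3.069 F [ 0.34 -0.52 -5.69] op 0.647 q6 -1.11
 turn first: units 0.006
 then shift (tool x,y,z units): [ -0.23  -4.79 -23.75]   | shift w/o turn: [ -0.23  -4.78 -23.76] world mm [ 162.2 -583.7    5.9] tilt -1.0
```

Call:
{"method": "move_arm", "body": {
  "commands": [-0.2,-0.2,-0.99,0,0,-0.2,-0.99,0,0,-0.2,-0.99,0,0,-0.2,-0.99,0,0,-0.2,-0.99,0,0,-0.2,-0.99,0,0,-0.2,-0.99,0,0,-0.2,-0.99,0,0,-0.2,-0.99,0,0,-0.2,-0.99,0,0,-0.2,-0.99,0,0,-0.2,-0.99,0,0,-0.2,-0.99,0,0,-0.2,-0.99,0,0,-0.2,-0.99,0,0,-0.2,-0.99,0,0,-0.2,-0.99,0,0,-0.2,-0.99,0,0,-0.2,-0.99,0,0,-0.2,-0.99,0]
}}

```text
time: 7.85
eef_pos: [0.6106, -0.0881, 0.1496]
tcp_rot: [-0.518, 0.481, 0.518, 0.481]
contact_force: [0.7, 0.4, -6.1]
opening: 0.642
```

Call:
{"method": "move_arm", "body": {
  "commands": [0,-0.2,-0.99,0,0,-0.2,-0.99,0,0,-0.2,-0.99,0,0,-0.19,-0.98,0,0,0,0,0,0,0,0,0,0,0,0,0]
}}

```text
time: 8.72
eef_pos: [0.6371, -0.1833, 0.1496]
tcp_rot: [-0.518, 0.481, 0.518, 0.481]
contact_force: [-0.2, -0.0, -6.8]
opening: 0.646
```

```bash
python3 -c "
from h import *
plan(.6363,-.1845,.037,.072)
t=grab('top','top1');s=grab('side','side1')
crop(t,360,90,120,140,5,'c3')
crop(s,360,150,140,130,5,'s3')"
```

```text
t 8.72 p [ 0.6371 -0.1833  0.1496] yaw y-axis -3.068 F [-0.21 -0.03 -6.79] op 0.646 q6 -2.08
 turn first: units 0.021
 then shift (tool x,y,z units): [ 4.5   0.03 -0.05]   | shift w/o turn: [ 4.5   0.03 -0.05] world mm [  -0.8   -1.2 -112.6] tilt -1.0
```

View pics/s3.png

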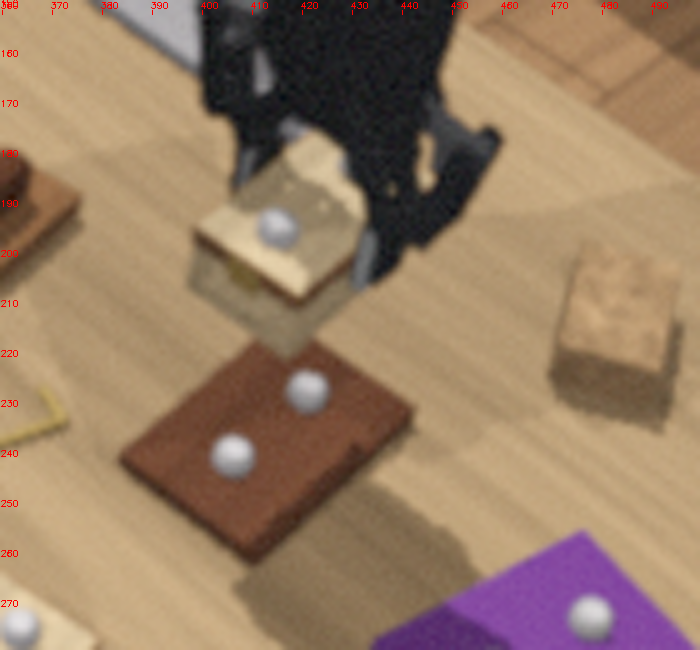

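View pics/side1.png

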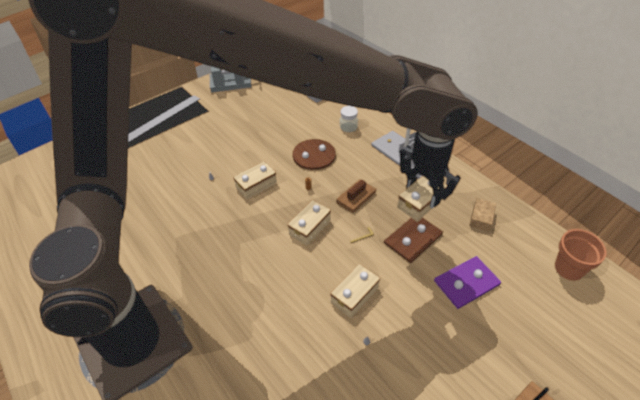

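```bash
python3 -c "
from h import *
c=np.array([.6371,-.1833,.1496-.0243+.0445]);d=np.array([np.cos(.073),np.sin(.073),0])*.028
print(w2p('side',c-d),w2p('side',c+d))
print(lugs(cv2.imread('pics/side1.png'),'side',[w2p('side',c-d)]))"
```

```text
[415.31978676 195.06683961] [431.59265584 181.79341014]
[(np.float64(415.3419023136247), np.float64(195.12082262210797))]
```

Call:
{"method": "move_arm", "body": {
  "commands": [0.8,0.03,-0.05,0,0.8,0,0,0,0.8,0,0,0,0.7,0,0,0,0.3,0,0,0,0.3,0,0,0,0.3,0,0,0,0.3,0,0,0,0.3,0,0,0,0,0,0,0,0,0,0,0]
}}

```text
time: 10.2
eef_pos: [0.6373, -0.1856, 0.0364]
tcp_rot: [0.518, -0.481, -0.517, -0.482]
contact_force: [-2.4, 0.9, 2.8]
opening: 0.654
```

Call:
{"method": "move_arm", "body": {
  "commands": [0,0,0,0,0,0,0,0,0,0,0,0,0,0,0,0,-0.5,0,0,0,-0.9,0,0,0,-0.9,0,0,0,-0.9,0,0,0,-0.9,0,0,0,0,0,0,0],
  "jaw": 85
}}

```text
time: 11.45
eef_pos: [0.6382, -0.186, 0.1411]
tcp_rot: [0.52, -0.481, -0.516, -0.482]
contact_force: [-0.2, -0.1, 0.4]
opening: 0.995
```

```bash
python3 -c "
from h import *
plan(.4262,-.2091,.12,.160)
t=grab('top','top2');s=grab('side','side2')
c=np.array([.6363,-.1845,.0565]);d=np.array([np.cos(.072),np.sin(.072),0])*.028
for n,i in(('side',s),('top',t)):
    e=[w2p(n,c-d),w2p(n,c+d)];l=lugs(i,n,e);print(e,l,pair(n,*l,.0565))
crop(s,360,170,140,110,5,'s4')"
```

```text
t 11.45 p [ 0.6382 -0.186   0.1411] yaw y-axis -3.068 F [-0.22 -0.14  0.45] op 0.995 q6 -2.08
 turn first: units -0.995
 then shift (tool x,y,z units): [0.8  8.52 0.44]   | shift w/o turn: [ 0.8   8.53 -0.3 ] world mm [-212.   -23.1  -21.1] tilt -1.0
[array([408.48789306, 229.99808866]), array([423.72078978, 216.87400239])] [(np.float64(409.2779043280182), np.float64(230.73006833712984)), (np.float64(424.1381733021077), np.float64(217.28220140515222))] (array([ 0.6361, -0.1865]), 0.0561, 0.092)
[array([405.57373658, 162.78705026]), array([402.53119741, 140.14763269])] [(np.float64(404.1171171171171), np.float64(163.04954954954954)), (np.float64(402.4344827586207), np.float64(140.51724137931035))] (array([ 0.6356, -0.1826]), 0.0555, 0.015)
```

View pics/s4.png

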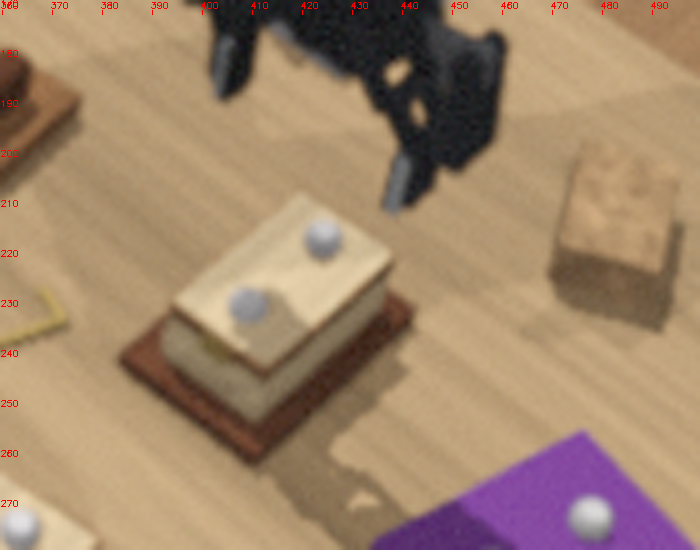

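View pics/top2.png

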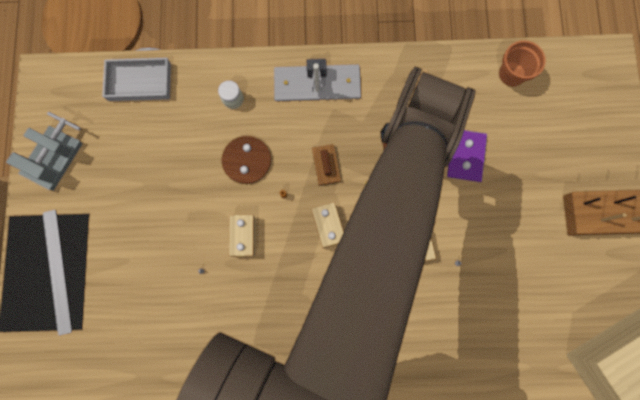

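Call:
{"method": "move_arm", "body": {
  "commands": [0,0,0,-1,0.1,0.947,0.05,0,0.1,0.947,0.05,0,0.1,0.947,0.05,0,0.1,0.947,0.05,0,0.1,0.947,0.05,0,0.1,0.947,0.05,0,0.1,0.947,0.05,0,0.1,0.947,0.05,0,0,0.947,0.04,0,0,0,0,0,0,0,0,0]
}}

```text
time: 13.05
eef_pos: [0.4248, -0.2084, 0.1169]
tcp_rot: [-0.538, 0.458, 0.539, 0.458]
contact_force: [0.1, -0.0, 0.6]
opening: 0.998
```

```bash
python3 -c "
from h import *
plan(.4262,-.2091,.024,.160)
s=grab('side','side3');
l=lugs(s,'side',[(363.5,275.4),(346.6,292.8)]);print(l,pair('side',*l,.0445))"
```

```text
t 13.05 p [ 0.4248 -0.2084  0.1169] yaw y-axis -2.982 F [ 0.15 -0.02  0.6 ] op 0.998 q6 -2.4
 turn first: units 0.001
 then shift (tool x,y,z units): [ 3.72 -0.05 -0.04]   | shift w/o turn: [ 3.72 -0.05 -0.04] world mm [  1.4  -0.7 -92.9] tilt -1.0
[(np.float64(363.4785100286533), np.float64(275.3715377268386)), (np.float64(346.8407960199005), np.float64(293.05721393034827))] (array([ 0.426 , -0.2093]), 0.0562, 0.172)
```

View pics/side3.png

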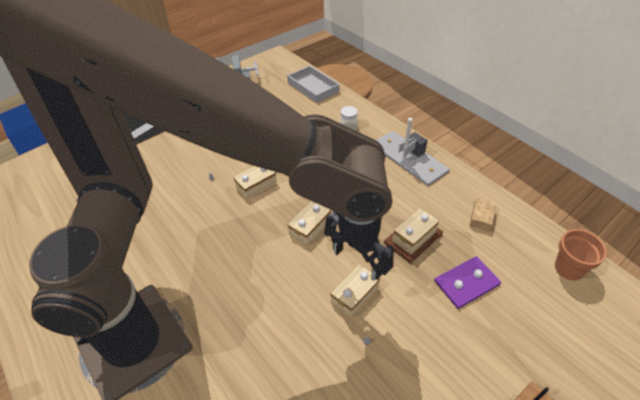

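Call:
{"method": "move_arm", "body": {
  "commands": [0.92,-0.05,-0.04,0,0.92,0,0,0,0.93,0,0,0,0.93,0,0,0,0,0,0,0]
}}

```text
time: 13.72
eef_pos: [0.4252, -0.2082, 0.023]
tcp_rot: [-0.537, 0.458, 0.54, 0.458]
contact_force: [-0.0, 0.3, 0.4]
opening: 0.997
```

Call:
{"method": "move_arm", "body": {
  "commands": [0,0,0,0,0,0,0,0,0,0,0,0,0,0,0,0,0,0,0,0,0,0,0,0],
  "jaw": 40
}}

```text
time: 14.48
eef_pos: [0.427, -0.21, 0.0262]
tcp_rot: [0.539, -0.458, -0.537, -0.459]
contact_force: [0.9, 0.8, 6.5]
opening: 0.644
```

Call:
{"method": "move_arm", "body": {
  "commands": [-0.3,0,0,0,-0.5,0,0,0,-0.5,0,0,0,0,0,0,0,0,0,0,0,0,0,0,0]
}}

```text
time: 15.22
eef_pos: [0.4255, -0.209, 0.0569]
tcp_rot: [-0.538, 0.458, 0.539, 0.458]
contact_force: [-0.4, 0.0, -1.0]
opening: 0.647
```

Call:
{"method": "move_arm", "body": {
  "commands": [-0.9,0,0,0,-0.9,0,0,0,-0.9,0,0,1,-0.9,0,0,1,0,0,0,1,0,0,0,0.1,0,0,0,0]
}}

```text
time: 16.1
eef_pos: [0.4255, -0.2089, 0.1466]
tcp_rot: [-0.471, 0.527, 0.473, 0.526]
contact_force: [-0.6, -0.4, -1.7]
opening: 0.645
```

```bash
python3 -c "
from h import *
plan(.6425,.2021,.147,3.031)"
```

```text
t 16.1 p [ 0.4255 -0.2089  0.1466] yaw y-axis 3.032 F [-0.57 -0.45 -1.7 ] op 0.645 q6 -2.13
 turn first: units 0.017
 then shift (tool x,y,z units): [-1.00e-02 -6.81e+00  1.73e+01]   | shift w/o turn: [-1.000e-02 -6.840e+00  1.729e+01] world mm [2.17e+02 4.11e+02 4.00e-01] tilt -1.0
```

Call:
{"method": "move_arm", "body": {
  "commands": [0,-0.379,0.961,0,0,-0.379,0.961,0,0,-0.379,0.961,0,0,-0.379,0.961,0,0,-0.379,0.961,0,0,-0.379,0.961,0,0,-0.379,0.961,0,0,-0.379,0.961,0,0,-0.379,0.961,0,0,-0.379,0.961,0,0,-0.379,0.961,0,0,-0.379,0.961,0,0,-0.379,0.961,0,0,-0.379,0.961,0,0,-0.379,0.961,0,0,-0.379,0.961,0,0,-0.379,0.961,0,0,-0.379,0.961,0,0,0,0,0,0,0,0,0]
}}

```text
time: 18.6
eef_pos: [0.6424, 0.2013, 0.1464]
tcp_rot: [-0.472, 0.527, 0.472, 0.526]
contact_force: [0.6, 0.5, -1.3]
opening: 0.646
```

```bash
python3 -c "
from h import *
plan(.6425,.2021,.037,3.031)
s=grab('side','side4')
S,M=state();c=S['eef_pos']+[0,0,.0445-.0255];d=M[:,1]*.028
e=[w2p('side',c-d),w2p('side',c+d)];print(e,lugs(s,'side',e))
crop(s,240,90,140,110,5,'s5')"
```

```text
t 18.6 p [0.6424 0.2013 0.1464] yaw y-axis 3.032 F [ 0.56  0.47 -1.26] op 0.646 q6 -1.31
 turn first: units 0.011
 then shift (tool x,y,z units): [ 4.37 -0.01  0.04]   | shift w/o turn: [ 4.37 -0.01  0.04] world mm [ 1.000e-01  8.000e-01 -1.094e+02] tilt -1.0
[array([321.21284728, 103.62181311]), array([302.84129126, 110.77366957])] [(np.float64(317.568), np.float64(104.36)), (np.float64(302.83354838709676), np.float64(111.08903225806452))]
```

View pics/s5.png

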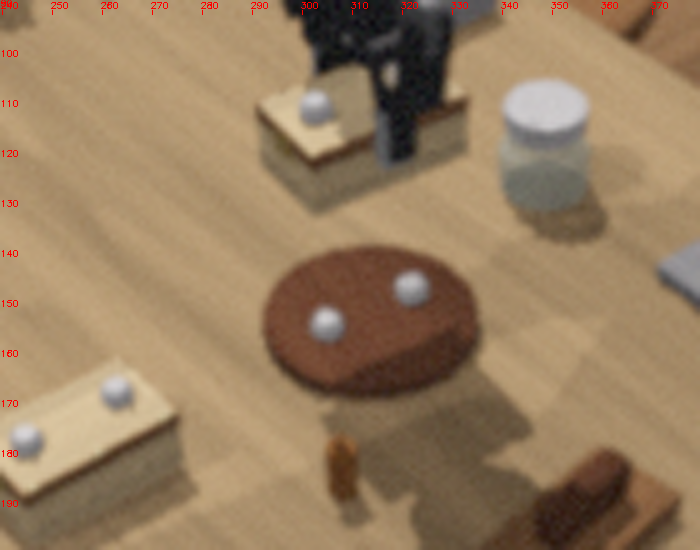

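Lug at (302.8,111.1) matches the prediction; the box is level. I'll lower it.

Call:
{"method": "move_arm", "body": {
  "commands": [0.8,-0.01,0.04,0,0.8,0,0,0,0.8,0,0,0,0.7,0,0,0,0.3,0,0,0,0.3,0,0,0,0.3,0,0,0,0.3,0,0,0,0.2,0,0,0,0,0,0,0,0,0,0,0]
}}

```text
time: 20.02
eef_pos: [0.6438, 0.2029, 0.0383]
tcp_rot: [-0.472, 0.527, 0.472, 0.527]
contact_force: [-6.8, -0.2, 11.9]
opening: 0.64
```

Call:
{"method": "move_arm", "body": {
  "commands": [0,0,0,0,0,0,0,0,0,0,0,0,0,0,0,0,-0.5,0,0,0,-0.9,0,0,0,-0.9,0,0,0,-0.9,0,0,0,-0.9,0,0,0,0,0,0,0],
  "jaw": 85
}}

```text
time: 21.28
eef_pos: [0.6451, 0.2031, 0.1411]
tcp_rot: [-0.473, 0.525, 0.471, 0.529]
contact_force: [-0.3, -0.3, -0.4]
opening: 0.991
```

```bash
python3 -c "
from h import *
plan(.45,.2083,.12,3.139)
s=grab('side','side5')
c=np.array([.6425,.2021,.0565]);d=np.array([np.cos(3.031),np.sin(3.031),0])*.028
e=[w2p('side',c-d),w2p('side',c+d)];l=lugs(s,'side',e);print(e,l,pair('side',*l,.0565))
l=lugs(s,'side',[(263,168.3),(245,177.9)]);print(l,pair('side',*l,.0445))
crop(s,220,90,140,110,5,'s6')"
```

```text
t 21.27 p [0.6451 0.2031 0.1411] yaw y-axis 3.031 F [-0.34 -0.33 -0.44] op 0.991 q6 -1.31
 turn first: units -1.232
 then shift (tool x,y,z units): [0.8  7.81 0.19]   | shift w/o turn: [ 0.8   7.78 -0.65] world mm [-195.1    5.2  -21.1] tilt -1.0
[array([321.66238796, 136.16376904]), array([304.47697245, 143.44921888])] [(np.float64(321.63471971066906), np.float64(135.99095840867992)), (np.float64(304.56876061120545), np.float64(143.33616298811546))] (array([0.643 , 0.2025]), 0.0559, 3.038)
[(np.float64(262.8077544426494), np.float64(168.11470113085622)), (np.float64(244.76), np.float64(177.7525925925926))] (array([0.45  , 0.2089]), 0.0562, 3.138)
```

View pics/s6.png

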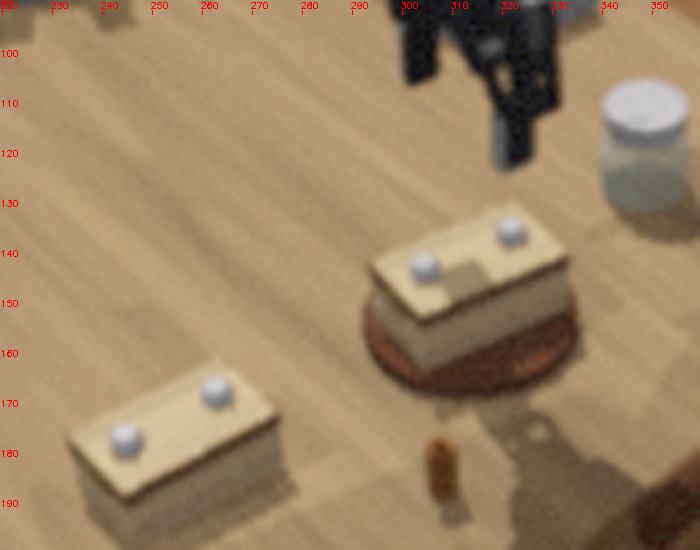

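The box is seated and level on the round dock (lugs at (321.6,136.0) and (304.6,143.3), within 0.2 px of where they should be). Next is b2.

Call:
{"method": "move_arm", "body": {
  "commands": [0,0,0,-1,0,0,0,-0.23,0.1,0.976,0.024,0,0.1,0.976,0.024,0,0.1,0.976,0.024,0,0.1,0.976,0.024,0,0.1,0.976,0.024,0,0.1,0.976,0.024,0,0.1,0.976,0.024,0,0.1,0.976,0.024,0,0,0,0,0,0,0,0,0]
}}

```text
time: 22.82
eef_pos: [0.4489, 0.2082, 0.1174]
tcp_rot: [-0.499, 0.501, 0.499, 0.501]
contact_force: [0.2, -0.9, -0.5]
opening: 0.996
```

```bash
python3 -c "
from h import *
plan(.45,.2085,.024,3.139)"
```

```text
t 22.82 p [0.4489 0.2082 0.1174] yaw y-axis 3.138 F [ 0.18 -0.87 -0.55] op 0.996 q6 -1.34
 turn first: units -0.008
 then shift (tool x,y,z units): [ 3.74 -0.04  0.01]   | shift w/o turn: [ 3.74 -0.04  0.01] world mm [  1.1   0.3 -93.4] tilt -1.0
```

Call:
{"method": "move_arm", "body": {
  "commands": [0.93,-0.04,0,0,0.93,0,0,0,0.93,0,0,0,0.94,0,0,0,0,0,0,0]
}}

```text
time: 23.45
eef_pos: [0.4486, 0.2077, 0.0224]
tcp_rot: [-0.498, 0.502, 0.5, 0.5]
contact_force: [0.5, 0.7, -0.8]
opening: 0.997
```

Call:
{"method": "move_arm", "body": {
  "commands": [0,0,0,0,0,0,0,0,0,0,0,0,0,0,0,0,0,0,0,0,0,0,0,0],
  "jaw": 40
}}

```text
time: 24.2
eef_pos: [0.4508, 0.2087, 0.0257]
tcp_rot: [-0.5, 0.5, 0.499, 0.502]
contact_force: [-0.1, 1.6, 6.1]
opening: 0.648
```

Call:
{"method": "move_arm", "body": {
  "commands": [-0.3,0,0,0,-0.5,0,0,0,-0.5,0,0,0,0,0,0,0,0,0,0,0,0,0,0,0]
}}

```text
time: 24.95
eef_pos: [0.4486, 0.208, 0.056]
tcp_rot: [-0.499, 0.501, 0.5, 0.5]
contact_force: [0.0, -0.2, -5.9]
opening: 0.643
```

Call:
{"method": "move_arm", "body": {
  "commands": [-0.9,0,0,0,-0.9,0,0,0,-0.9,0,0,0,-0.9,0,0,-0.86,-0.9,0,0,0,0,0,0,0]
}}

```text
time: 25.7
eef_pos: [0.4504, 0.2084, 0.1706]
tcp_rot: [0.519, -0.48, -0.517, -0.483]
contact_force: [-0.0, -0.1, -7.2]
opening: 0.646
```

```bash
python3 -c "
from h import *
plan(.6363,-.1845,.168,.072)
"
```

```text
t 25.7 p [0.4504 0.2084 0.1706] yaw y-axis -3.069 F [-0.02 -0.09 -7.23] op 0.646 q6 -1.41
 turn first: units 0.002
 then shift (tool x,y,z units): [  0.12  -6.29 -16.21]   | shift w/o turn: [  0.12  -6.28 -16.21] world mm [ 185.9 -392.9   -2.6] tilt -1.0
```

Call:
{"method": "move_arm", "body": {
  "commands": [0,-0.37,-0.9535,0,0,-0.37,-0.9535,0,0,-0.37,-0.9535,0,0,-0.37,-0.9535,0,0,-0.37,-0.9535,0,0,-0.37,-0.9535,0,0,-0.37,-0.9535,0,0,-0.37,-0.9535,0,0,-0.37,-0.9535,0,0,-0.37,-0.9535,0,0,-0.37,-0.9535,0,0,-0.37,-0.9535,0,0,-0.37,-0.9535,0,0,-0.37,-0.9535,0,0,-0.37,-0.9535,0,0,-0.37,-0.9535,0,0,-0.37,-0.9535,0,0,0,0,0,0,0,0,0]
}}

```text
time: 28.08
eef_pos: [0.6351, -0.1848, 0.1686]
tcp_rot: [-0.517, 0.482, 0.518, 0.482]
contact_force: [0.6, 0.5, -6.7]
opening: 0.644
```

```bash
python3 -c "
from h import *
plan(.6363,-.1845,.0775,.072)
s=grab('side','side6')
S,M=state();c=S['eef_pos']+[0,0,.0445-.0252];d=M[:,1]*.028
e=[w2p('side',c-d),w2p('side',c+d)];print(e,lugs(s,'side',e))
c=np.array([.6363,-.1845,.0565]);d=np.array([np.cos(.072),np.sin(.072),0])*.028
e=[w2p('side',c-d),w2p('side',c+d)];l=lugs(s,'side',e);print(e,l,pair('side',*l,.0565))
crop(s,360,150,140,110,5,'s7')"
```

```text
t 28.07 p [ 0.6351 -0.1848  0.1686] yaw y-axis -3.07 F [ 0.62  0.46 -6.69] op 0.644 q6 -2.08
 turn first: units -0.002
 then shift (tool x,y,z units): [ 3.64 -0.05  0.  ]   | shift w/o turn: [ 3.64 -0.05  0.  ] world mm [  1.2   0.3 -91.1] tilt -1.0
[array([432.72080677, 176.42905314]), array([416.2183571 , 189.72720614])] [(np.float64(429.7887323943662), np.float64(177.1267605633803)), (np.float64(416.48619246861927), np.float64(190.00167364016735))]
[array([408.48789306, 229.99808866]), array([423.72078978, 216.87400239])] [(np.float64(409.0139697322468), np.float64(230.37019790454016)), (np.float64(424.077892325315), np.float64(217.23596792668957))] (array([ 0.6363, -0.1859]), 0.0557, 0.077)
```

View pics/s7.png

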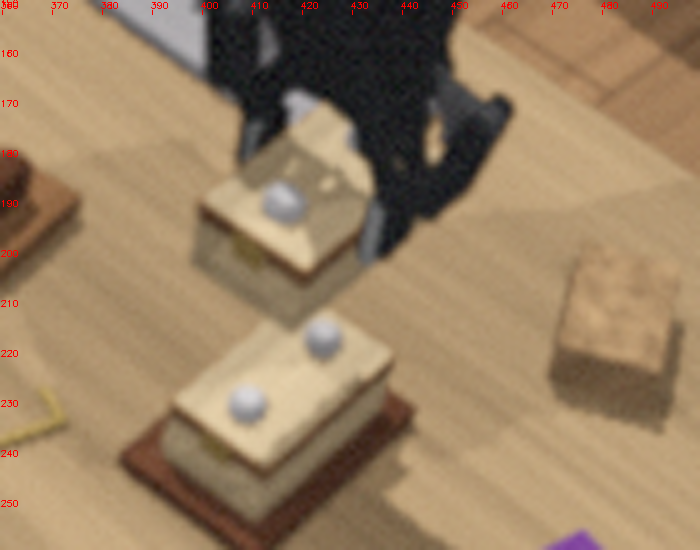

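Call:
{"method": "move_arm", "body": {
  "commands": [0.8,-0.05,-0.02,0,0.8,0,0,0,0.7,0,0,0,0.3,0,0,0,0.3,0,0,0,0.3,0,0,0,0.3,0,0,0,0.3,0,0,0,0,0,0,0,0,0,0,0]
}}

```text
time: 29.38
eef_pos: [0.6373, -0.1855, 0.0778]
tcp_rot: [0.518, -0.481, -0.518, -0.482]
contact_force: [-6.2, 1.4, 6.9]
opening: 0.646
```

Seated at 0.0778, where 0.0777 was expected. I'll release it and look.

Call:
{"method": "move_arm", "body": {
  "commands": [0,0,0,0,0,0,0,0,0,0,0,0,0,0,0,0,-0.5,0,0,0,-0.9,0,0,0,-0.9,0,0,0,-0.9,0,0,0,0,0,0,0],
  "jaw": 85
}}

```text
time: 30.5
eef_pos: [0.6383, -0.1858, 0.1583]
tcp_rot: [0.52, -0.481, -0.515, -0.482]
contact_force: [-0.1, 0.2, 0.2]
opening: 0.996
```

```bash
python3 -c "
from h import *
plan(.4694,.0015,.12,.256)
s=grab('side','side7')
c=np.array([.6363,-.1850,.0965]);d=np.array([np.cos(.072),np.sin(.072),0])*.028
e=[w2p('side',c-d),w2p('side',c+d)];l=lugs(s,'side',e);print(e,l,pair('side',*l,.0965))
l=lugs(s,'side',[(316.1,208.2),(301.8,222.8)]);print(l,pair('side',*l,.0445))
crop(s,360,150,140,110,5,'s8')"
```

```text
t 30.5 p [ 0.6383 -0.1858  0.1583] yaw y-axis -3.069 F [-0.07  0.24  0.16] op 0.996 q6 -2.08
 turn first: units -2.105
 then shift (tool x,y,z units): [1.47 4.65 8.97]   | shift w/o turn: [1.47 6.21 7.97] world mm [-168.9  187.3  -38.3] tilt -1.0
[array([410.99820619, 218.64675807]), array([426.59623598, 205.43659672])] [(np.float64(411.5472061657033), np.float64(218.77745664739885)), (np.float64(427.10480349344977), np.float64(205.64737991266375))] (array([ 0.6368, -0.1861]), 0.0557, 0.07)
[(np.float64(315.89987484355447), np.float64(208.06633291614517)), (np.float64(301.6826568265683), np.float64(222.73062730627305))] (array([0.4694, 0.0018]), 0.056, 0.259)
```

View pics/s8.png

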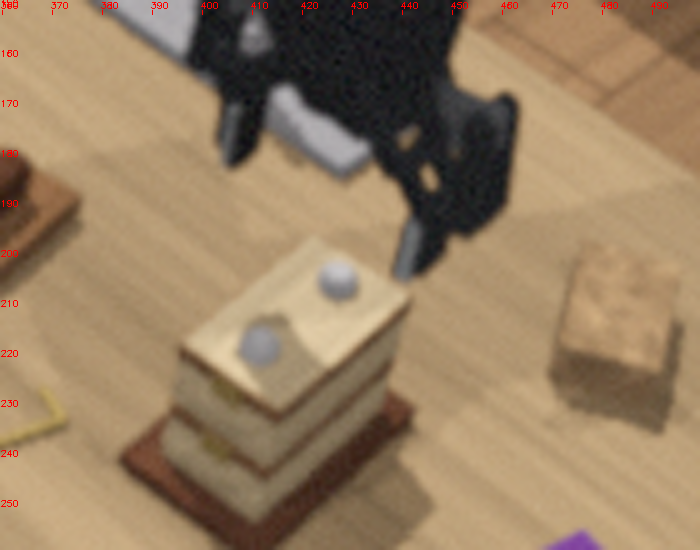

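View pics/side7.png

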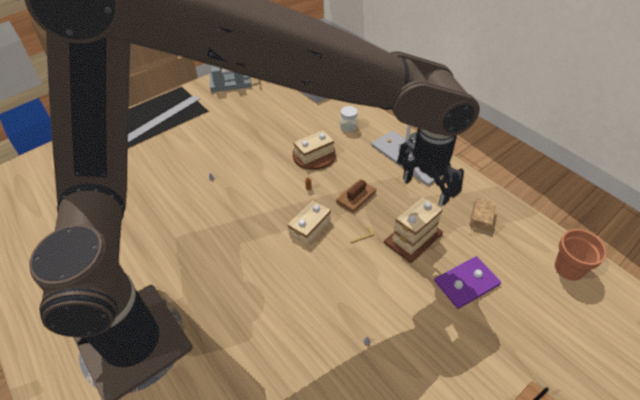

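Call:
{"method": "move_arm", "body": {
  "commands": [0,0,0,-1,0,0,0,-1,0,0,0,-0.1,0,0.465,0.897,0,0,0.465,0.897,0,0,0.465,0.897,0,0.2,0.465,0.897,0,0.2,0.465,0.897,0,0.2,0.465,0.897,0,0.2,0.465,0.897,0,0.2,0.465,0.897,0,0.2,0.465,0.897,0,0.2,0.465,0.897,0,0,0,0,0,0,0,0,0]
}}

```text
time: 32.42
eef_pos: [0.4679, 0.0022, 0.1193]
tcp_rot: [0.56, -0.432, -0.559, -0.432]
contact_force: [-0.5, -0.2, -0.4]
opening: 0.995
```

```bash
python3 -c "
from h import *
plan(.4694,.0016,.024,.256)"
```

```text
t 32.42 p [0.4679 0.0022 0.1193] yaw y-axis -2.887 F [-0.48 -0.18 -0.41] op 0.995 q6 -2.04
 turn first: units -0.011
 then shift (tool x,y,z units): [ 3.81 -0.05 -0.04]   | shift w/o turn: [ 3.81 -0.05 -0.04] world mm [  1.5  -0.6 -95.3] tilt -1.0
```

Call:
{"method": "move_arm", "body": {
  "commands": [0.95,-0.05,-0.04,0,0.95,0,0,0,0.95,0,0,0,0.95,0,0,0,0,0,0,0]
}}

```text
time: 33.05
eef_pos: [0.468, 0.0014, 0.0226]
tcp_rot: [-0.558, 0.433, 0.561, 0.432]
contact_force: [-0.0, -0.6, 0.9]
opening: 0.995
```

Call:
{"method": "move_arm", "body": {
  "commands": [0,0,0,0,0,0,0,0,0,0,0,0,0,0,0,0,0,0,0,0,0,0,0,0],
  "jaw": 40
}}

```text
time: 33.8
eef_pos: [0.4703, 0.0015, 0.0256]
tcp_rot: [0.561, -0.432, -0.559, -0.433]
contact_force: [0.1, 0.0, 6.0]
opening: 0.648
```

Call:
{"method": "move_arm", "body": {
  "commands": [-0.3,0,0,0,-0.5,0,0,0,-0.5,0,0,0,0,0,0,0,0,0,0,0,0,0,0,0]
}}

```text
time: 34.55
eef_pos: [0.4684, 0.0019, 0.0561]
tcp_rot: [-0.559, 0.432, 0.56, 0.432]
contact_force: [-0.4, 0.1, -1.2]
opening: 0.642
```

```bash
python3 -c "
from h import *
plan(.6363,-.1845,.17,.072)
plan(.6427,.2023,.17,3.031)"
```

```text
t 34.55 p [0.4684 0.0019 0.0561] yaw y-axis -2.886 F [-0.43  0.1  -1.18] op 0.642 q6 -2.04
 turn first: units 2.101
 then shift (tool x,y,z units): [-4.56 -6.16 -7.92]   | shift w/o turn: [-4.56 -4.61 -8.91] world mm [ 167.9 -186.4  113.9] tilt -1.0
t 34.55 p [0.4684 0.0019 0.0561] yaw y-axis -2.886 F [-0.43  0.1  -1.18] op 0.642 q6 -2.04
 turn first: units 4.194
 then shift (tool x,y,z units): [-4.56 -6.04  8.74]   | shift w/o turn: [-4.56 -8.77  6.  ] world mm [174.3 200.4 113.9] tilt -1.0
```

Call:
{"method": "move_arm", "body": {
  "commands": [-0.92,0,0,0,-0.92,0,0,0,-0.92,0,0,1,-0.9,0,0,1,-0.9,0,0,1,0,0,0,1,0,0,0,0.2,0,-0.671,0.971,0,0,-0.671,0.971,0,0,-0.671,0.971,0,0,-0.671,0.971,0,0,-0.671,0.971,0,0,-0.671,0.971,0,0,-0.671,0.971,0,0,-0.671,0.971,0,0,-0.671,0.971,0,0,0,0,0,0,0,0,0,0,0,0,0]
}}

```text
time: 36.92
eef_pos: [0.6425, 0.2015, 0.17]
tcp_rot: [-0.471, 0.527, 0.472, 0.527]
contact_force: [0.3, -1.0, -1.8]
opening: 0.647
```

```bash
python3 -c "
from h import *
plan(.6429,.2024,.0775,3.031)
s=grab('side','side8')
S,M=state();c=S['eef_pos']+[0,0,.0445-.0252];d=M[:,1]*.028
e=[w2p('side',c-d),w2p('side',c+d)];print(e,lugs(s,'side',e))
crop(s,240,80,140,110,5,'s9')"
```

```text
t 36.92 p [0.6425 0.2015 0.17  ] yaw y-axis 3.03 F [ 0.29 -0.96 -1.79] op 0.647 q6 -1.31
 turn first: units -0.01
 then shift (tool x,y,z units): [ 3.7  -0.02  0.04]   | shift w/o turn: [ 3.7  -0.02  0.04] world mm [  0.4   0.9 -92.5] tilt -1.0
[array([321.00922264,  95.71883981]), array([302.34775282, 102.82442971])] [(np.float64(317.65714285714284), np.float64(95.8)), (np.float64(302.5237483953787), np.float64(102.9576379974326))]
```

View pics/s9.png

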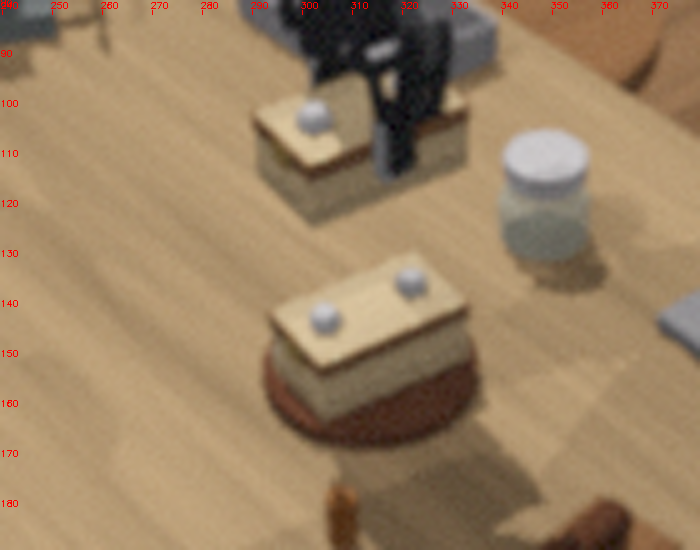

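The held box is level and lined up over the seated one (lugs at (303,143) and (321,136)). I'll lower it.

Call:
{"method": "move_arm", "body": {
  "commands": [0.8,-0.02,0.04,0,0.8,0,0,0,0.75,0,0,0,0.3,0,0,0,0.3,0,0,0,0.3,0,0,0,0.3,0,0,0,0.3,0,0,0,0,0,0,0,0,0,0,0]
}}

```text
time: 38.22
eef_pos: [0.6444, 0.2034, 0.0777]
tcp_rot: [-0.472, 0.527, 0.471, 0.527]
contact_force: [-4.7, -0.4, 10.2]
opening: 0.652
```

Call:
{"method": "move_arm", "body": {
  "commands": [0,0,0,0,0,0,0,0,0,0,0,0,0,0,0,0,-0.5,0,0,0,-0.9,0,0,0,-0.9,0,0,0,-0.9,0,0,0,0,0,0,0],
  "jaw": 85
}}

```text
time: 39.35
eef_pos: [0.6456, 0.2035, 0.1586]
tcp_rot: [-0.473, 0.525, 0.47, 0.529]
contact_force: [1.1, 0.0, -0.3]
opening: 0.993
```

```bash
python3 -c "
from h import *
plan(.62,.02,.12,.16)
s=grab('side','side9');t=grab('top','top9')
c=np.array([.6429,.2024,.0965]);d=np.array([np.cos(3.031),np.sin(3.031),0])*.028
e=[w2p('side',c-d),w2p('side',c+d)];l=lugs(s,'side',e);print(e,l,pair('side',*l,.0965))
crop(s,240,80,140,110,5,'s10')
crop(t,295,125,70,75,8,'c10')
crop(s,325,170,60,60,8,'s11')"
```

```text
t 39.35 p [0.6456 0.2035 0.1586] yaw y-axis 3.031 F [ 1.07  0.01 -0.32] op 0.993 q6 -1.3
 turn first: units -3.105
 then shift (tool x,y,z units): [ 1.53  2.19 -7.08]   | shift w/o turn: [ 1.53  0.22 -7.41] world mm [ -25.6 -183.5  -38.6] tilt -1.0
[array([321.47380268, 124.52700637]), array([303.8765032, 131.7782639])] [(np.float64(321.57308970099666), np.float64(124.38538205980066)), (np.float64(304.2503937007874), np.float64(131.55590551181103))] (array([0.6439, 0.2026]), 0.0552, 3.033)
```

View pics/s10.png

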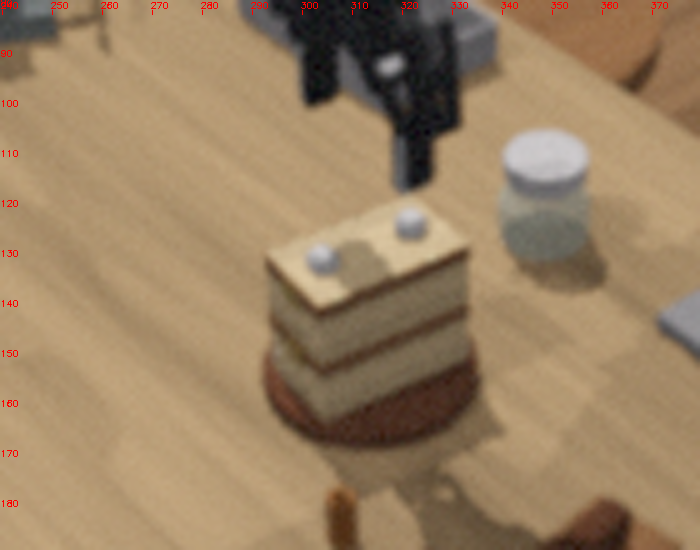

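View pics/c10.png

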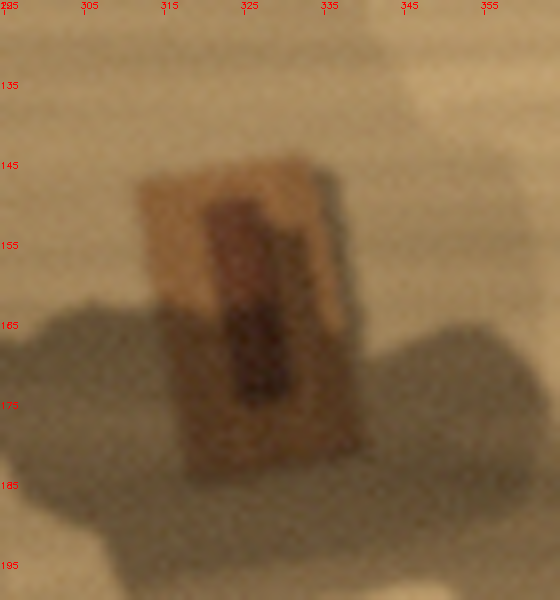

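View pics/s11.png

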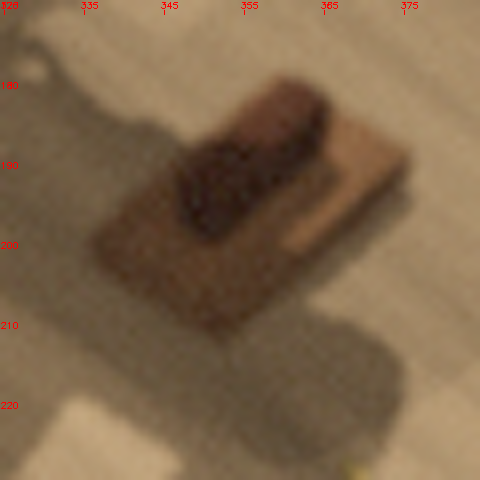

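View pics/side9.png

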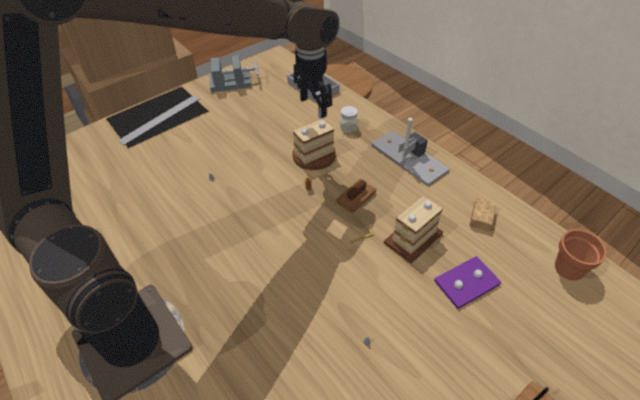

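```bash
python3 -c "
from h import *
T=[(312.0,147.4),(333.3,144.4),(341.8,181.9),(318.7,185.0)]
P=np.array([p2w('top',*q,.016)[:2] for q in T]);print(P,P.mean(0))
for i in range(4):
    d=P[(i+1)%4]-P[i];print(np.linalg.norm(d),np.arctan2(d[1],d[0]))
# bar ends in top, z .042 (c2): top-left (155,125)..(185,122); bottom (178,248)..(210,245)
for a,b in (((321.3,150.2),(325.8,174.2)),):pass
B=[(320.8,150),(327,149.4),(331.8,174.2),(325.4,174.8)]
P=np.array([p2w('top',*q,.042)[:2] for q in B]);print(P,P.mean(0))
c=P.mean(0)
for q in [(336.5,200.3),(376,188.8),(352.7,209.8)]: print('side',p2w('side',*q,.016)[:2])
"
```

```text
[[ 0.66493371  0.03532302]
 [ 0.67098629 -0.01771143]
 [ 0.57530039 -0.03548635]
 [ 0.56925022  0.02120333]] [0.62011766 0.00083214]
0.05337871014796308 -1.4571624964495795
0.09732286388952097 -2.957923071670134
0.05701161209763758 1.6771181835093203
0.09671967551698946 0.14650929190399578
[[ 0.65014982  0.01353322]
 [ 0.6511838  -0.00151013]
 [ 0.58932481 -0.01121423]
 [ 0.58831524  0.00416637]] [0.61974342 0.00124381]
side [0.56823813 0.01632131]
side [ 0.6726691  -0.01878639]
side [ 0.57799879 -0.03386449]
```

```bash
python3 -c "
from h import *
out=[]
for n,f,(u,v) in (('top','top0',(295,130)),('side','side0',(325,165))):
    im=cv2.imread(f'pics/{f}.png');k=8
    c=cv2.resize(im[v:v+65,u:u+65],None,fx=k,fy=k,interpolation=cv2.INTER_CUBIC)
    x,y,a=.620,.0008,.160
    def dr(L,W,z,col):
        q=[]
        for sx,sy in((1,1),(1,-1),(-1,-1),(-1,1)):
            X=x+sx*L*np.cos(a)-sy*W*np.sin(a);Y=y+sx*L*np.sin(a)+sy*W*np.cos(a)
            q.append((w2p(n,(X,Y,z))-[u,v]+.5)*k-.5)
        cv2.polylines(c,[np.int32(np.round(q))],True,col,1)
    dr(.048,.028,.016,(0,255,0));dr(.048,.028,0,(255,255,0));dr(.03,.009,.042,(0,0,255))
    out.append(c)
cv2.imwrite('pics/ov.png',cv2.resize(np.hstack(out),(800,400)))
"
```

```text
(no output)
```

View pics/ov.png

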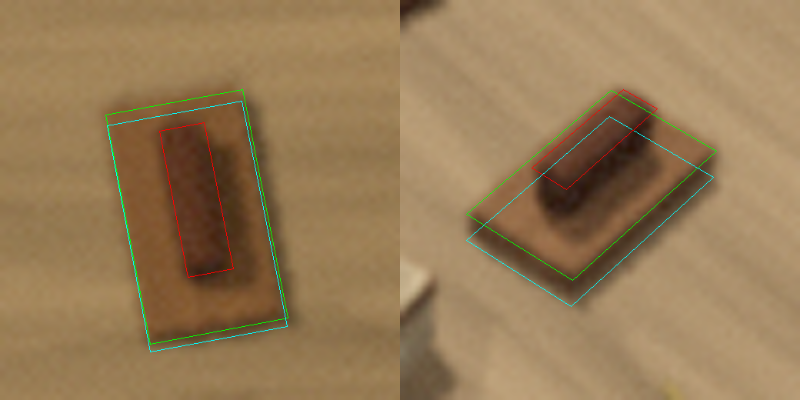

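```bash
python3 -c "
from h import *
plan(.62,.0008,.11,.158)"
```

```text
t 39.45 p [0.6436 0.2032 0.1547] yaw y-axis 3.031 F [-1.   -1.6   0.53] op 0.99 q6 -1.3
 turn first: units -3.083
 then shift (tool x,y,z units): [ 1.79  2.21 -7.85]   | shift w/o turn: [ 1.79  0.04 -8.15] world mm [ -23.6 -202.4  -44.7] tilt -1.0
```

Call:
{"method": "move_arm", "body": {
  "commands": [0,0,0,-1,0,0,0,-1,0,0,0,-1,0,0,0,-0.08,0,0.276,-0.981,0,0,0.276,-0.981,0,0,0.276,-0.981,0,0.36,0.276,-0.981,0,0.36,0.276,-0.981,0,0.36,0.276,-0.981,0,0.36,0.276,-0.981,0,0.36,0.276,-0.981,0,0,0,0,0,0,0,0,0],
  "jaw": 45
}}

```text
time: 41.2
eef_pos: [0.6198, 0.0005, 0.1094]
tcp_rot: [-0.538, 0.459, 0.538, 0.459]
contact_force: [0.9, 0.2, -0.3]
opening: 0.528
```

```bash
python3 -c "
from h import *
plan(.62,.0008,.035,.158)
s=grab('side','side10');t=grab('top','top10');crop(s,310,130,100,100,6,'s12')
"
```

```text
t 41.2 p [6.198e-01 5.000e-04 1.094e-01] yaw y-axis -2.985 F [ 0.92  0.19 -0.33] op 0.528 q6 -1.89
 turn first: units -0.016
 then shift (tool x,y,z units): [ 2.98 -0.01  0.01]   | shift w/o turn: [ 2.98 -0.01  0.01] world mm [  0.2   0.3 -74.4] tilt -1.0
```

View pics/s12.png

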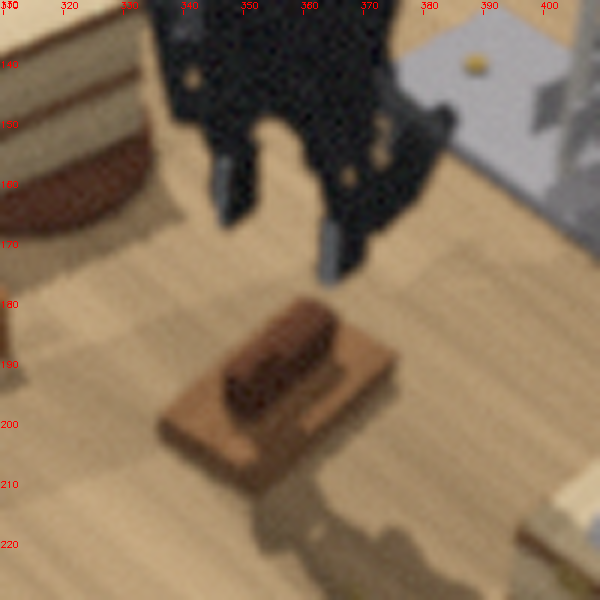

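The gripper is centred over the cover's bar, which runs from about (350,195) to (365,183). I'll go down and grip.

Call:
{"method": "move_arm", "body": {
  "commands": [0.8,0,0,0,0.8,0,0,0,0.8,0,0,0,0.55,0,0,0,0,0,0,0]
}}

```text
time: 41.92
eef_pos: [0.6187, 0.001, 0.0334]
tcp_rot: [-0.537, 0.46, 0.539, 0.458]
contact_force: [0.3, 0.1, 0.5]
opening: 0.523
```

Call:
{"method": "move_arm", "body": {
  "commands": [0,0,0,0,0,0,0,0,0,0,0,0,0,0,0,0,0,0,0,0,0,0,0,0],
  "jaw": 5
}}

```text
time: 42.68
eef_pos: [0.6209, 0.0006, 0.0368]
tcp_rot: [0.538, -0.459, -0.537, -0.459]
contact_force: [0.5, 0.2, 5.3]
opening: 0.197
```

Call:
{"method": "move_arm", "body": {
  "commands": [-0.3,0,0,0,-0.5,0,0,0,-0.5,0,0,0,0,0,0,0,0,0,0,0,0,0,0,0]
}}

```text
time: 43.42
eef_pos: [0.6195, 0.0008, 0.0674]
tcp_rot: [-0.537, 0.459, 0.538, 0.459]
contact_force: [-0.1, 0.2, -0.5]
opening: 0.198
```

```bash
python3 -c "
from h import *
plan(.6365,-.1850,.2,.072)"
```

```text
t 43.42 p [0.6195 0.0008 0.0674] yaw y-axis -2.984 F [-0.14  0.19 -0.46] op 0.198 q6 -1.89
 turn first: units 0.982
 then shift (tool x,y,z units): [-5.3  -0.14 -7.46]   | shift w/o turn: [-5.3   0.5  -7.44] world mm [  17.  -185.8  132.6] tilt -1.0
```

Call:
{"method": "move_arm", "body": {
  "commands": [-0.9,0,0,0,-0.9,0,0,0,-0.9,0,0,0,-0.9,0,0,0.98,-0.9,0,0,0,0,-0.018,-0.933,0,0,-0.018,-0.933,0,0,-0.018,-0.933,0,0,-0.018,-0.933,0,0,-0.018,-0.933,0,0,-0.018,-0.933,0,0,-0.018,-0.933,0,0,-0.018,-0.933,0,0,0,0,0,0,0,0,0,0,0,0,0]
}}

```text
time: 45.42
eef_pos: [0.637, -0.1843, 0.1805]
tcp_rot: [-0.518, 0.481, 0.518, 0.481]
contact_force: [-0.2, 0.2, -1.6]
opening: 0.2
```

```bash
python3 -c "
from h import *
plan(.6365,-.1855,.1285,.072)
s=grab('side','side11');crop(s,360,120,140,130,5,'s13')
S,M=state();x,y=S['eef_pos'][:2];z0=S['eef_pos'][2]-.0365;a=np.arctan2(M[1,1],M[0,1])
c=cv2.imread('pics/s13.png')
def dr(x,y,z,L,W,a,col):
    q=[]
    for sx,sy in((1,1),(1,-1),(-1,-1),(-1,1)):
        q.append((w2p('side',(x+sx*L*np.cos(a)-sy*W*np.sin(a),y+sx*L*np.sin(a)+sy*W*np.cos(a),z))-[360,120]+.5)*5-.5)
    cv2.polylines(c,[np.int32(np.round(q))],True,col,1)
dr(x,y,z0+.016,.048,.028,a,(0,255,0));dr(x,y,z0,.048,.028,a,(255,255,0))
cv2.imwrite('pics/s13b.png',c)"
```

```text
t 45.42 p [ 0.637  -0.1843  0.1805] yaw y-axis -3.068 F [-0.16  0.24 -1.63] op 0.2 q6 -2.08
 turn first: units 0.013
 then shift (tool x,y,z units): [ 2.08  0.02 -0.05]   | shift w/o turn: [ 2.08  0.02 -0.05] world mm [ -0.5  -1.2 -52. ] tilt -1.0
```

View pics/s13b.png

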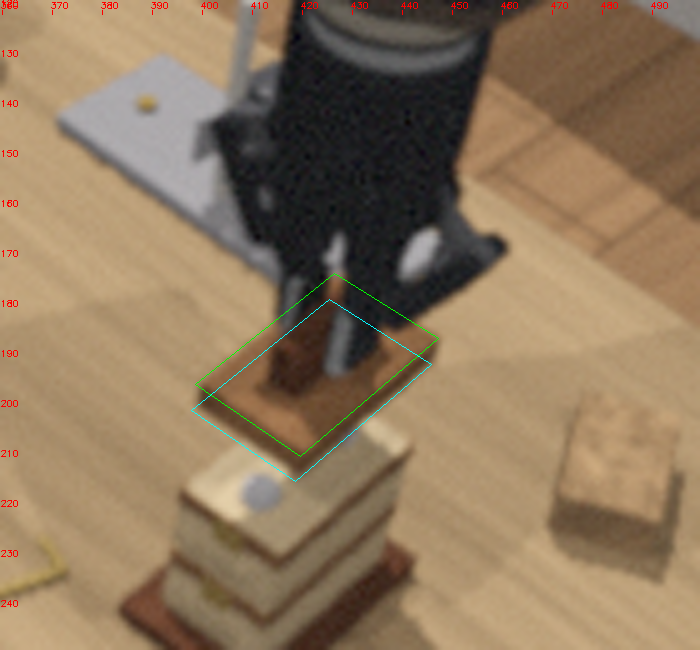

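Call:
{"method": "move_arm", "body": {
  "commands": [0.7,0.02,-0.05,0,0.3,0,0,0,0.3,0,0,0,0.3,0,0,0,0.3,0,0,0,0.3,0,0,0,0,0,0,0,0,0,0,0]
}}

```text
time: 46.48
eef_pos: [0.6369, -0.186, 0.1287]
tcp_rot: [-0.517, 0.482, 0.518, 0.482]
contact_force: [-6.3, 3.8, 9.8]
opening: 0.198
```

```bash
python3 -c "
from h import *
plan(.6365,-.1855,.1285,.072)
s=grab('side','side12');crop(s,360,120,140,130,5,'s14')"
```

```text
t 46.48 p [ 0.6369 -0.186   0.1287] yaw y-axis -3.069 F [-6.32  3.8   9.82] op 0.198 q6 -2.08
 turn first: units 0.002
 then shift (tool x,y,z units): [0.01 0.01 0.02]   | shift w/o turn: [0.01 0.01 0.02] world mm [-0.4  0.5 -0.2] tilt -1.0
```

View pics/s14.png

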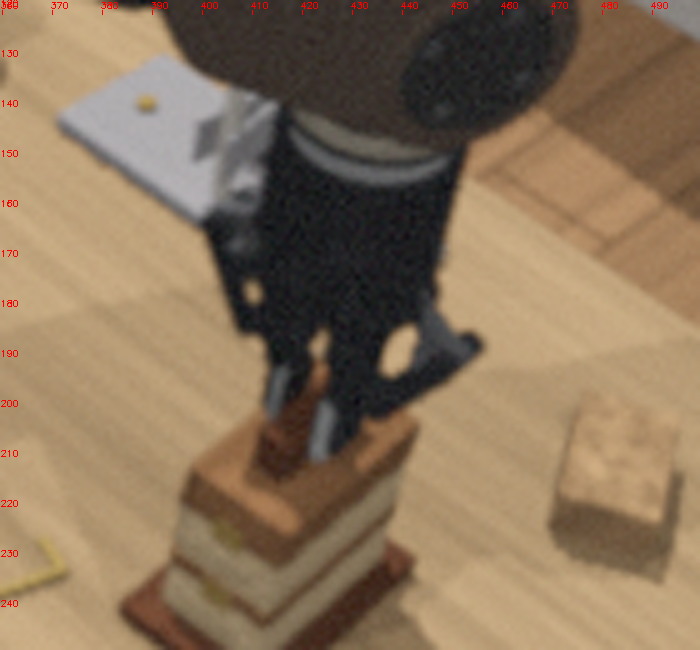

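The cover is flush on the top box. I'll release it, back off and look over the whole scene.

Call:
{"method": "move_arm", "body": {
  "commands": [0,0,0,0,0,0,0,0,0,0,0,0,0,0,0,0,-0.5,0,0,0,-0.9,0,0,0,-0.9,0,0,0,-0.9,0,0,0,0,1,0.5,0,0,1,0.5,0,0,1,0.5,0,0,1,0.5,0,0,1,0.5,0,0,1,0.5,0,0,0,0,0,0,0,0,0],
  "jaw": 45
}}

```text
time: 48.52
eef_pos: [0.4827, -0.123, 0.2072]
tcp_rot: [0.519, -0.481, -0.517, -0.482]
contact_force: [-0.7, -0.3, -0.0]
opening: 0.526
```

```bash
python3 -c "
from h import *
s=grab('side','side13');t=grab('top','top13');plan(.5,0,.2)
k=5;u,v=360,150
c=cv2.resize(s[v:v+110,u:u+140],None,fx=k,fy=k,interpolation=cv2.INTER_CUBIC)
a=.072;x,y=.6363,-.1845
for z,col in ((.108,(0,255,0)),(.092,(255,255,0)),(.012,(0,0,255))):
    q=[]
    for sx,sy in((1,1),(1,-1),(-1,-1),(-1,1)):
        L,W=(.048,.028) if z>.02 else (.062,.042)
        q.append((w2p('side',(x+sx*L*np.cos(a)-sy*W*np.sin(a),y+sx*L*np.sin(a)+sy*W*np.cos(a),z))-[u,v]+.5)*k-.5)
    cv2.polylines(c,[np.int32(np.round(q))],True,col,1)
cv2.imwrite('pics/s15.png',c)
e=[w2p('side',np.array([.6429,.2024,.0965])+g*.028*np.array([np.cos(3.031),np.sin(3.031),0])) for g in(-1,1)]
l=lugs(s,'side',e);print(pair('side',*l,.0965))"
```

```text
t 48.62 p [ 0.4826 -0.123   0.2065] yaw y-axis -3.07 F [-0.73 -0.17 -0.35] op 0.525 q6 -2.1
 turn first: units 0.0
 then shift (tool x,y,z units): [ 0.26 -1.05  4.86]   | shift w/o turn: [ 0.26 -1.05  4.86] world mm [ 17.4 123.   -6.5] tilt -1.0
(array([0.6413, 0.201 ]), 0.0515, 2.939)
```

View pics/s15.png

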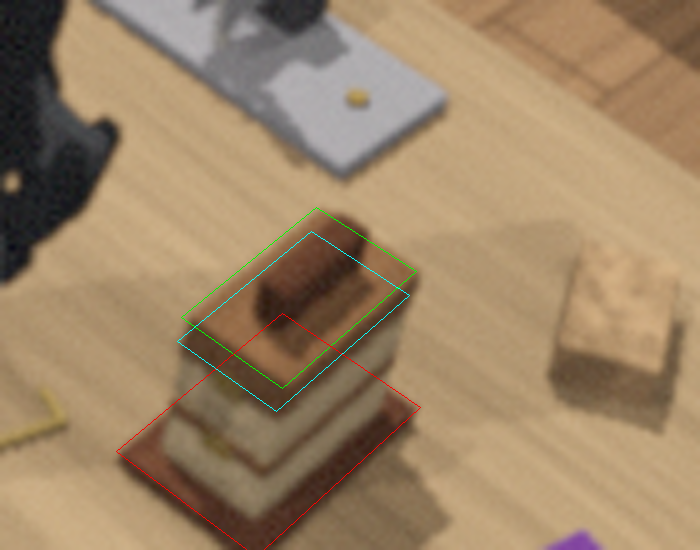

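View pics/side13.png

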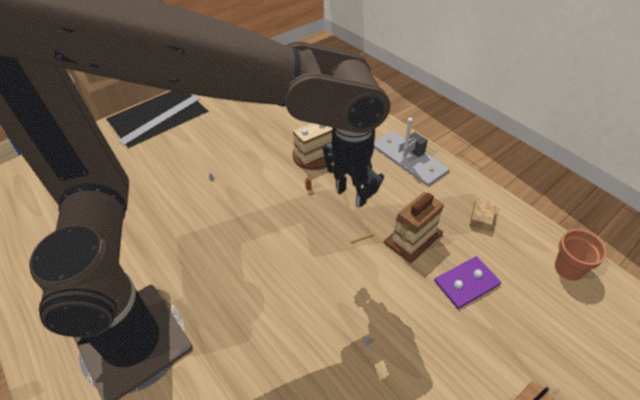

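View pics/top13.png

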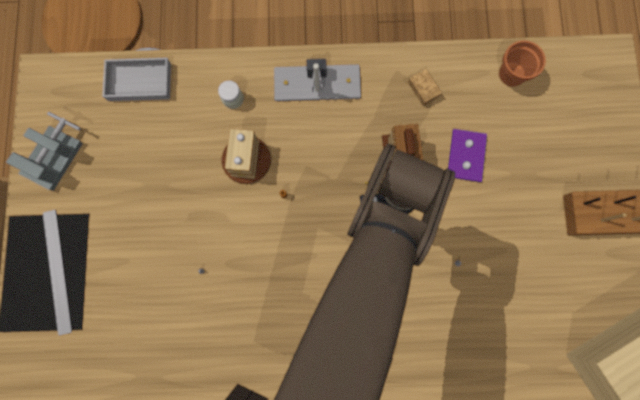

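```bash
python3 -c "
from h import *
t=cv2.imread('pics/top13.png')
e=[w2p('top',np.array([.6429,.2024,.0965])+g*.028*np.array([np.cos(3.031),np.sin(3.031),0])) for g in(-1,1)]
l=lugs(t,'top',e);print(e,l,pair('top',*l,.0965))
crop(t,370,100,90,80,7,'c14');crop(t,205,110,90,90,7,'c15')"
```

```text
[array([240.17425968, 137.33121056]), array([237.43250873, 160.69585398])] [(np.float64(240.07178217821783), np.float64(136.99876237623764)), (np.float64(237.43614457831325), np.float64(160.18915662650602))] (array([0.6439, 0.2025]), 0.0556, 3.035)
```

View pics/c15.png

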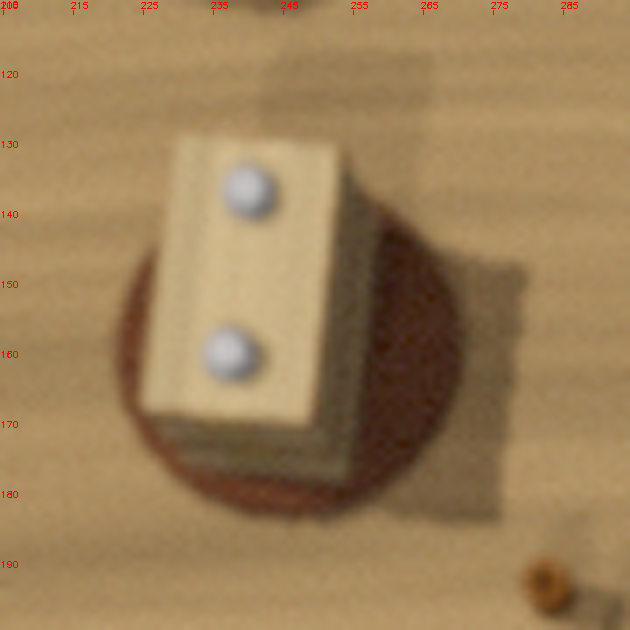

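```bash
python3 -c "
from plant import ctrl
print(ctrl.sign_off())"
```

```text
the job is handed in; nothing more can be done
None
```

I stacked all four boxes found, put the cover on the loaded stack and handed the job in at about 49 s. No verdict is reported.

- **Weighing:** Two boxes pulled about 6 N when lifted, so they are loaded; they are on the rectangular base under the cover. The other two pulled about 1 to 1.8 N, so they are empty; they are on the round base. Neither camera showed a fifth box.
- **Seating:** Each box and the cover stopped within 0.3 mm of its expected seated height, with upward force on the gripper before release.
- **Last checks, round base:** The lugs on the upper empty box put it within about 1.5 mm and 0.01 rad of the base. The last side-camera reading of this stack, off by about 0.1 rad and with a short lug spacing, came out with the gripper covering one lug, so I used the top picture instead.
- **Last checks, rectangular base:** The upper loaded box measured within 2 mm and 0.01 rad before the cover went on. The cover was checked by an outline overlay, which matched the side picture.
- **Not measured:** Tilt was only judged by eye as level. The bystanders still in view (wrench, grip and cone tips) look unmoved in the last pictures, and the purple look-alike was never touched.

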